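Reject the rattling gearbox

TASK

One of the three sealed gearbox housings on the rubber mat has a loose piece inside. Find it by lifting housings clear of the bench and tilting them end to end, about 30 degrees each way, to feel whether the inside shifts. Lay the loose one gently and flat on its base in the rectangular steel bin, and leave the two sound ones standing upright where they were, setting down gently any that you lifted.

Things in the scene. Friction and masses are not known exactly. Their poses are not given: they have to be found in the camera images.
- housing_a: sealed gearbox housing, one of three alike: upright aluminium block 110 mm long (its x), 44 mm wide (its y, flat sides to grip), 42 mm high, dark end plates, low ribs on top, and a boss with a 14 mm stub shaft sticking out 18 mm at its +x end. Origin: centre of its underside, z up. Stands on a 4 mm mat, x within 25 degrees of straight away from the robot. 0.63 kg; grip firmly, about 80 N, at half height or above
- housing_b: same outside as housing_a, same mass and origin. In each of the three a 0.28 kg inner piece is hidden; in any one of them, drawn anew each time, it is loose: from the middle it shifts along x, up to 28 mm either way, once x is tilted over about 15 degrees, and stays at that end when levelled again. In the two sound ones it stays at the middle within 1 mm
- housing_c: same outside as housing_a, same mass and origin. Telling any of the three: held level after half a second of 30 degree tilt one way, then level again after one the other way, the loose one's balance point has moved about 25 mm along x and the moment on the gripper about its y has changed by about 0.14 N m; a sound one's has not changed
- bin: reject bin: open rectangular sheet-steel tray fixed to the bench, 220 mm (its x) by 170 mm (its y) outside, 60 mm high, walls and floor 4 mm; empty. Origin: centre of its underside on the bench, z up. It is on the left or the right of the mat; a round bowl of bolts is on the other side
There are look-alikes about, which are no part of the job. Leave any blue or pink look-alike of the housing_c alone.

How it is judged:
By the outcome, as a careful person would: the job done as asked, in the order asked, and still so for the second after the job is handed in, with the robot touching nothing.
It also fails if it takes over 72 s, if anything falls off the work surface, if the arm or the gripper's body presses on something with over 40 N, if the wrist force passes 120 N, or if a joint passes its speed limit or range.

ROBOT

A 7-joint arm with a two-finger parallel gripper is mounted at the origin on the work surface. World frame = base frame: x ahead of the robot, y to its left, z up, the work surface at z = 0. Lengths are in m, angles in rad, forces in N, time in s.
With the tool pointing down it reaches from about 0.4 to 0.875 m from the base axis. Payload 19.3 kg.
Tool frame: the origin (TCP) lies on the centre line of the jaws, within the pads' length; the fingertips stand 25 mm ahead of it and the grasp point (between the pads) lies 6 mm ahead of it (tips_ahead is the distance from the TCP to the fingertips, in m); z points along the fingers, y is the direction in which the jaws open and shut (so a half turn about z gives the same grasp; the last joint's range is limited). The gripper opens to 85 mm and grips with 20 to 120 N. Pads are 22 mm wide; open, the fingers measure 114 mm over their backs; the gripper's body (76 mm by 85 mm) begins 54 mm behind the grasp point. The pads swing forward as they close: fully open they stand 13 mm farther back than shut.
Start: joints at [1.21, 0.521, -0.036, 1.599, 0.021, 1.021, -0.113], TCP at [0.179, -0.599, 0.256] pointing down, gripper open.
Joint ranges: [-2.91, 2.91], [-0.3, 2.13], [-1.5, 1.42], [0.17, 2.43], [-1.26, 4.41], [0.16, 1.93], [-2.52, 2.52]. Speed limits (rad/s): [1.89, 1.89, 2.39, 2.39, 3.01, 3.01, 3.01].

INTERFACE

Orientations are given as [roll, pitch, yaw] about the fixed x, y, z axes, in that order (R = Rz(yaw) Ry(pitch) Rx(roll)).
In Python, from workcell import observe, grab_frame, job_done, outline_of, tips_ahead gives the robot as it stands. The module is installed in compiled form; this text tells all that it offers.
- The arm moves only by the tool move_arm, never from a script. Its argument "motion" is a list of rows, each a list of 2 entries, a list of its own where there are three numbers: the shift along the world's x, y, z in mm, then the turn, a rotation vector about the world's x, y, z in rad. A call has 1 to 12 rows; each row is the pose to reach, as a shift and turn from the pose commanded when the call began; what a row does not reach only later rows make up. A row lasts 1/8 s, in which the tool goes at most 62.5 mm and 10.7 degrees, less where a joint would pass 70% of its speed; a pose out of reach is approached as far as the arm can. A call with a gripper value outside its range is refused whole. "jaw" is the finger opening in mm, from 0 to 85.4, set as the call begins (left out, the last holds). The fingers move at their own pace and stop on an object; "grip_force" is the grip in N (left out, the last holds). Time passes only in rows, so rows that repeat a pose let the fingers close. It gives the time, the measured TCP pose, the force and the opening at its end, in the units of the state.
- observe(): the state, without advancing time (a new reading comes with each control period).
- grab_frame(name): name is "side" or "top" or "wrist"; returns a dict with "frame" (420x560x3 uint8, red, green, blue), "fx", "fy", "cx", "cy" (pixels), "dist" ([k1, k2, p1, p2, k3] as OpenCV has them; the pictures are not rectified), "T" (4x4, takes a point from camera to world coordinates); the wrist camera has in their place "mount" (4x4, takes a point from camera to tool coordinates, whose origin is the TCP and whose axes are the flange's). Camera axes: x right, y down, z forward; pixel columns grow to the right and rows downward; lengths in m; the calibration is good to about 2 mm. A picture is of the moment at which its call begins: read the wrist's pose just before it. There is no depth.
- job_done(): hands the job in, once; it reports no verdict.
Trained networks look in the newest picture that a camera, given by its name, has taken for a name from the list of things; names that differ only in an ending like _2 or _b are one class to them, and where a whole thing is asked for, a point or a joint stands for the part that bears it (a point fixed in the world has none). Each returns a list of dicts, best first, with "score" (0 to 1); they miss things now and then, are a little off and sometimes report something else, mostly with a low value. They report only what shows in the picture. A call takes as long as a camera call. They do not tell look-alikes from the thing itself.
- outline_of(label, camera): "pixels" (420x560 bool, what is visible of it) and "pixel" ([column, row] in pixels, amid what is visible of it).
The state is a dict: "clock": time; "qpos": joint angles; "qd": joint speeds; "joint_efforts": joint torques, N m; "position": TCP position; "tool_rot": TCP orientation; "force": force on the tool from outside, world axes, zero at the start; "moment": the same for the moment, N m; "grip_width": finger opening in m.
Only numpy, scipy, OpenCV 4.12 (cv2) and the standard library are available. Lean on these libraries where they do the work, as an engineer would, in place of code of your own. Each camera call takes 0.05 s, during which the arm holds its last target.

## Working session

There is one attempt and no reset: what is moved stays moved. The work goes in short steps, Python scripts to look and compute and a tool call to move; the robot and the scene stay as the last step left them, time stands still between calls to the robot, and variables do not carry over. Pictures are saved under pics/ and viewed, and the job is handed in when it is done.

Besides the shell and the picture viewer there is one more tool, called after ">>>" as name([rows], argument=value, ...), one row to a line, values as JSON. move_arm: Moves the arm, as the interface text tells. Its arguments: {"type":"object","properties":{"motion":{"type":"array"},"jaw":{"type":"number"},"grip_force":{"type":"number"}},"required":["motion"]}

```bash
mkdir -p pics; python3 - <<'E'
from workcell import *
import cv2,numpy as np
print(observe()); 
try: print(tips_ahead)
except Exception as e: print(e)
for n in ["top","side"]:
    f=grab_frame(n); cv2.imwrite(f"pics/{n}0.png",f["frame"][:,:,::-1])
    print(n,f["fx"],f["fy"],f["cx"],f["cy"],f["dist"],np.round(f["T"],4).tolist())
    for l in ["housing_a","bin"]:
        for o in outline_of(l,n): print(n,l,round(o["score"],2),o["pixel"],o["pixels"].sum())
E
```

```text
{'clock': 0.0, 'qpos': array([ 1.209806  ,  0.52201756, -0.03630433,  1.60000561,  0.02115745,
        1.0211089 , -0.11278216]), 'qd': array([ 8.10325349e-04, -8.42055053e-04,  2.93568821e-05,  1.21265856e-04,
       -5.62813647e-04,  5.76066973e-04,  2.30108845e-04]), 'joint_efforts': array([-3.83016828e-03, -9.27111053e+01,  1.97842620e+00, -3.69944143e+01,
        1.76056096e-02,  8.12931452e-03, -2.45136357e-05]), 'position': array([ 0.17906697, -0.59847037,  0.25572461]), 'tool_rot': array([-3.14043795e+00,  5.84430962e-05,  2.90755926e-01]), 'force': array([-0.67437769,  0.14008778, -0.59008321]), 'moment': array([-0.02106671, -0.00605283,  0.01493706]), 'grip_width': 0.08542195583627342}
0.025
top 443.53572041186635 443.53572041186635 277.220252100857 208.6718042194703 [-0.03051743  0.          0.          0.          0.        ] [[0.0104, -0.9857, 0.1684, 0.2848], [-0.9998, -0.0131, -0.0148, -0.0148], [0.0168, -0.1682, -0.9856, 1.17], [0.0, 0.0, 0.0, 1.0]]
top housing_a 0.77 [268.5, 191.8] 811
top housing_a 0.74 [423.9, 138.9] 809
top housing_a 0.65 [345.0, 290.1] 933
top housing_a 0.64 [198.2, 194.2] 829
top housing_a 0.56 [326.1, 164.6] 904
top housing_a 0.42 [407.9, 214.6] 6103
top bin 0.75 [410.4, 215.6] 6104
side 462.78557936298256 462.78557936298256 282.6623176567977 213.59458433204625 [-0.03855306  0.          0.          0.          0.        ] [[-0.8509, -0.2915, 0.4371, -0.1904], [-0.5252, 0.4906, -0.6953, 0.9964], [-0.0117, -0.8212, -0.5706, 0.8716], [0.0, 0.0, 0.0, 1.0]]
side housing_a 0.92 [229.7, 243.9] 775
side housing_a 0.82 [263.6, 183.7] 510
side housing_a 0.77 [286.2, 149.1] 228
side housing_a 0.75 [257.9, 209.9] 631
side housing_a 0.68 [358.3, 207.0] 491
side bin 0.56 [330.4, 166.1] 2375
```

View pics/top0.png

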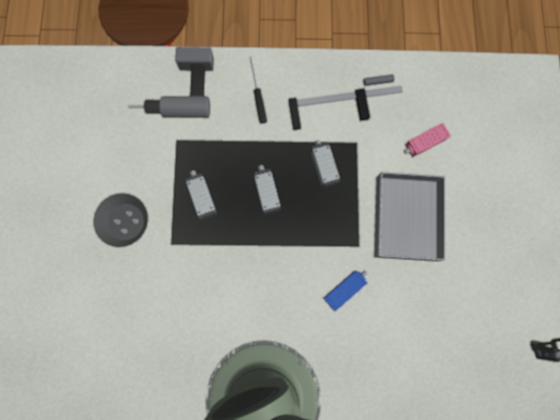

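View pics/side0.png

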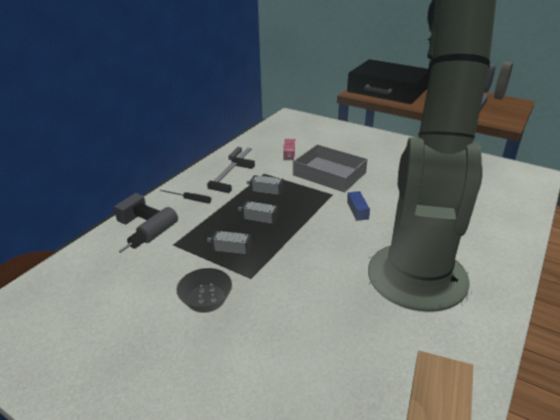

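The three grey housings are on the mat in the top view at (201,195), (267,190) and (326,164). The blue (346,290) and pink (428,139) ones are the look-alikes. The bin is on the right at (410,216), which is the −y side. Next I'll fit poses to the silhouettes.

```bash
cat > h.py <<'E'
from workcell import *
import cv2,numpy as np
from scipy.optimize import minimize
from scipy.spatial.transform import Rotation as Ro
def K(f): return np.array([[f["fx"],0,f["cx"]],[0,f["fy"],f["cy"]],[0,0,1.]])
def proj(f,P,T=None):
    T=f["T"] if T is None else T
    Ti=np.linalg.inv(T); 
    return cv2.projectPoints(np.asarray(P,float),cv2.Rodrigues(Ti[:3,:3])[0],Ti[:3,3],K(f),np.array(f["dist"]))[0][:,0]
def ray(f,px,z,T=None):
    T=f["T"] if T is None else T
    u=cv2.undistortPoints(np.array([[px]],float),K(f),np.array(f["dist"]))[0,0]
    d=T[:3,:3]@[u[0],u[1],1]; o=T[:3,3]; return o+d*(z-o[2])/d[2]
def box(a,b,c,z0,x0=0): return np.array([[x0+sx*a/2,sy*b/2,z0+k*c] for sx in(-1,1) for sy in(-1,1) for k in(0,1)])
def housing(p,z=0.004):
    c,s=np.cos(p[2]),np.sin(p[2]);R=np.array([[c,-s,0],[s,c,0],[0,0,1]])
    parts=[box(.110,.044,.042,0),box(.018,.014,.014,.014,.064)]
    return [q@R.T+[p[0],p[1],z] for q in parts]
def binm(p):
    c,s=np.cos(p[2]),np.sin(p[2]);R=np.array([[c,-s,0],[s,c,0],[0,0,1]])
    return [box(.22,.17,.06,0)@R.T+[p[0],p[1],0]]
S=4
def render(f,parts,T=None):
    m=np.zeros((420*S,560*S),np.uint8)
    for q in parts:
        u=(proj(f,q,T)+.5)*S
        cv2.fillConvexPoly(m,cv2.convexHull(u.astype(np.float32)).astype(np.int32),1)
    return cv2.resize(m.astype(np.float32),(560,420),interpolation=cv2.INTER_AREA)
def fit(views,p0,model=housing,seed=(.012,.012,.15)):
    def cost(p):
        t=0
        for f,m in views:
            r=render(f,model(p)); t+=np.abs(r-m).sum()/m.sum()
        return t
    best=None
    for dy in (-seed[2],0,seed[2]):
        p1=np.array(p0)+[0,0,dy]
        r=minimize(cost,p1,method="Nelder-Mead",options=dict(initial_simplex=[p1,p1+[seed[0],0,0],p1+[0,seed[1],0],p1+[0,0,seed[2]]],xatol=1e-4,fatol=1e-4))
        if best is None or r.fun<best.fun: best=r
    return best
E
python3 - <<'E'
from h import *
ft=grab_frame("top"); mt=outline_of("housing_a","top"); bt=outline_of("bin","top")
fs=grab_frame("side"); ms=outline_of("housing_a","side"); bs=outline_of("bin","side")
big=cv2.resize(ft["frame"][120:320,160:460],None,fx=2.6,fy=2.6,interpolation=cv2.INTER_CUBIC)
cv2.imwrite("pics/crop.png",big[:,:,::-1])
for px,sp in [((198,194),(230,244)),((268,192),(258,210)),((326,165),(264,184))]:
    a=min(mt,key=lambda o:np.hypot(*(np.array(o["pixel"])-px)));b=min(ms,key=lambda o:np.hypot(*(np.array(o["pixel"])-sp)))
    p0=ray(ft,a["pixel"],.035)
    for vs in ([(ft,a["pixels"]*1.)],[(fs,b["pixels"]*1.)],[(ft,a["pixels"]*1.),(fs,b["pixels"]*1.)]):
        r=fit(vs,[p0[0],p0[1],.2]); print(px,np.round(r.x,4),round(r.fun,3))
p0=ray(ft,bt[0]["pixel"],.03)
for vs in ([(ft,bt[0]["pixels"]*1.)],[(ft,bt[0]["pixels"]*1.),(fs,bs[0]["pixels"]*1.)]):
  for y in (0,np.pi/2):
    r=fit(vs,[p0[0],p0[1],y],binm); print("bin",np.round(r.x,4),round(r.fun,3))
for l in [(175,141),(357,141),(359,246),(172,244)]: print("mat",ray(ft,l,.004))
E
```

```text
(198, 194) [0.5098 0.1674 0.3694] 0.078
(198, 194) [0.5129 0.1683 0.3482] 0.06
(198, 194) [0.512  0.1679 0.3726] 0.15
(268, 192) [ 0.5262 -0.0044  0.2606] 0.07
(268, 192) [ 0.5286 -0.006   0.2431] 0.058
(268, 192) [ 0.5268 -0.0047  0.2567] 0.147
(326, 165) [ 0.5998 -0.1588  0.2943] 0.052
(326, 165) [ 0.6052 -0.1597  0.273 ] 0.102
(326, 165) [ 0.6006 -0.1585  0.2889] 0.181
bin [ 0.4634 -0.3775 -0.0532] 0.016
bin [ 0.4637 -0.3762  1.1344] 0.34
bin [ 0.4634 -0.3778 -0.05  ] 0.068
bin [ 0.4662 -0.3786  1.1744] 0.58
mat [0.66803995 0.24917565 0.004     ]
mat [ 0.67588944 -0.24986916  0.004     ]
mat [ 0.38692864 -0.24929103  0.004     ]
mat [0.38629061 0.24306609 0.004     ]
```

View pics/crop.png

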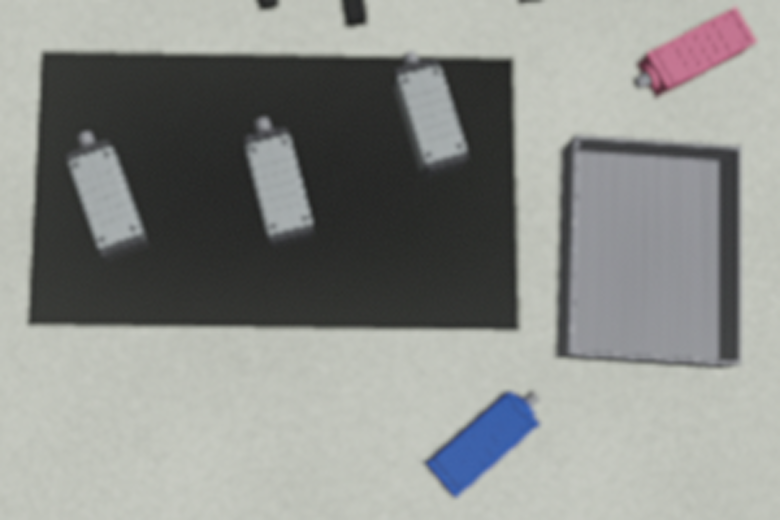

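The pose fits agree between cameras to within about 3 mm, except ~5 mm for the far right housing. In x, y, yaw:

| Item | x (m) | y (m) | yaw (rad) |
|---|---|---|---|
| Left | 0.511 | 0.168 | 0.37 |
| Middle | 0.527 | −0.005 | 0.256 |
| Right | 0.600 | −0.159 | 0.29 |
| Bin | 0.463 | −0.378 | −0.05 |

I'll start with the right housing, which is nearest the tool.

>>> move_arm([
  [[421,439,-86],[0,0,0]],
  [[421,439,-86],[0,0,0]],
  [[421,439,-86],[0,0,0]],
  [[421,439,-86],[0,0,0]],
  [[421,439,-86],[0,0,0]],
  [[421,439,-86],[0,0,0]],
  [[421,439,-86],[0,0,0]],
  [[421,439,-86],[0,0,0]],
  [[421,439,-86],[0,0,0]],
  [[421,439,-86],[0,0,0]],
  [[421,439,-86],[0,0,0]],
  [[421,439,-86],[0,0,0]],
], jaw=85, grip_force=85)

```text
clock: 2.1
position: [0.5998, -0.1602, 0.1702]
tool_rot: [3.141, 0.001, 0.291]
force: [-1.1, -0.7, 1.0]
grip_width: 0.0849
```

```bash
cat >> h.py <<'E'
def wristT(f,o):
    T=np.eye(4);T[:3,:3]=Ro.from_euler("xyz",o["tool_rot"]).as_matrix();T[:3,3]=o["position"]
    return T@f["mount"]
def wrist(name,p0,z=.004):
    o=observe(); f=grab_frame("wrist"); T=wristT(f,o); f["T"]=T
    im=f["frame"].copy(); ms=outline_of("housing_a","wrist")
    c0=proj(f,[[p0[0],p0[1],.03]])[0]
    print("clock",o["clock"],np.round(o["position"],4),np.round(o["tool_rot"],4),"q",np.round(o["qpos"],2))
    for m in ms: print(m["score"],m["pixel"])
    if ms:
        a=min(ms,key=lambda q:np.hypot(*(np.array(q["pixel"])-c0)))
        r=fit([(f,a["pixels"]*1.)],p0); print("fit",np.round(r.x,4),r.fun)
        p=r.x
    else: p=p0
    for q in housing(p,z):
        cv2.polylines(im,[cv2.convexHull(proj(f,q).astype(np.float32)).astype(np.int32)],True,(255,0,0),1)
    cv2.imwrite(f"pics/{name}.png",im[:,:,::-1])
    return f,o
E
python3 -c "
from h import *
wrist('w1',[.6,-.159,.29])"
```

```text
clock 2.1 [ 0.5998 -0.1602  0.1702] [3.1414e+00 6.0000e-04 2.9060e-01] q [ 0.25  0.61 -0.12  1.68  0.09  0.85 -1.19]
0.69 [274.4, 191.8]
0.62 [555.9, 219.0]
0.57 [48.9, 225.7]
fit [ 0.6001 -0.1569  0.2923] 0.027595572987106663
```

View pics/w1.png

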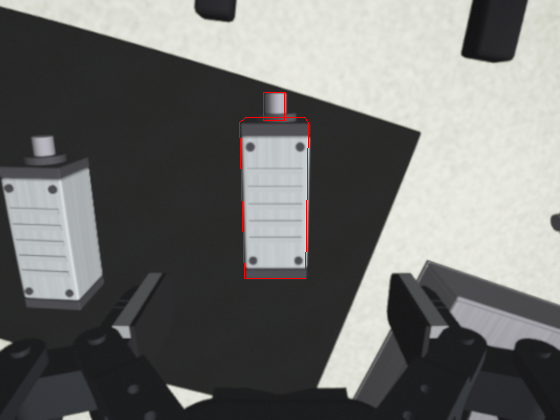

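The wrist view shows the right housing centred at (274,195), and the fit overlay matches. It sits about 2.5 mm to +y of the TCP. Descending.

>>> move_arm([
  [[0,3,-50],[0,0,0]],
  [[0,3,-90],[0,0,0]],
  [[0,3,-115],[0,0,0]],
  [[0,3,-130],[0,0,0]],
  [[0,3,-133],[0,0,0]],
  [[0,3,-133],[0,0,0]],
  [[0,3,-133],[0,0,0]],
])

```text
clock: 3.08
position: [0.6007, -0.1569, 0.0383]
tool_rot: [3.141, -0.001, 0.291]
force: [-0.1, 0.1, 0.1]
grip_width: 0.0851
```

>>> move_arm([
  [[0,0,0],[0,0,0]],
  [[0,0,0],[0,0,0]],
  [[0,0,0],[0,0,0]],
  [[0,0,0],[0,0,0]],
  [[0,0,0],[0,0,0]],
  [[0,0,0],[0,0,0]],
], jaw=20)

```text
clock: 3.82
position: [0.6003, -0.1567, 0.0378]
tool_rot: [3.141, -0.0, 0.291]
force: [-2.4, 1.5, 8.4]
grip_width: 0.0427
```

```bash
python3 -c "
from h import *
for i in range(3): o=observe();print(o['clock'],o['position'],o['tool_rot'],o['force'],o['moment'],o['grip_width'])"
```

```text
3.825 [ 0.60030726 -0.15673734  0.03780308] [ 3.14147681e+00 -3.10190738e-04  2.90760111e-01] [-2.39573481  1.4930742   8.3684897 ] [0.2881441  0.48083583 0.01989473] 0.04272836989288442
3.825 [ 0.60030726 -0.15673734  0.03780308] [ 3.14147681e+00 -3.10190738e-04  2.90760111e-01] [-2.39573481  1.4930742   8.3684897 ] [0.2881441  0.48083583 0.01989473] 0.04272836989288442
3.825 [ 0.60030726 -0.15673734  0.03780308] [ 3.14147681e+00 -3.10190738e-04  2.90760111e-01] [-2.39573481  1.4930742   8.3684897 ] [0.2881441  0.48083583 0.01989473] 0.04272836989288442
```

>>> move_arm([
  [[0,0,10],[0,0,0]],
  [[0,0,30],[0,0,0]],
  [[0,0,70],[0,0,0]],
  [[0,0,110],[0,0,0]],
  [[0,0,140],[0,0,0]],
  [[0,0,150],[0,0,0]],
  [[0,0,150],[0,0,0]],
  [[0,0,150],[0,0,0]],
  [[0,0,150],[0,0,0]],
])

```text
clock: 4.95
position: [0.5997, -0.1566, 0.1861]
tool_rot: [-3.141, 0.002, 0.291]
force: [0.2, 0.1, -6.3]
grip_width: 0.0427
```

```bash
cat >> h.py <<'E'
def st(yaw):
    o=observe();m=o["moment"];d=np.array([-np.sin(yaw),np.cos(yaw),0])
    print(round(o["clock"],2),np.round(o["position"],4),np.round(o["tool_rot"],3),"F",np.round(o["force"],2),"M",np.round(m,3),"My",round(m@d,3),o["grip_width"],"q",np.round(o["qpos"],2))
E
python3 -c "
from h import *
st(.291)"
```

```text
4.95 [ 0.5997 -0.1566  0.1861] [-3.141e+00  2.000e-03  2.910e-01] F [ 0.19  0.14 -6.25] M [ 0.042 -0.023 -0.055] My -0.034 0.04269348173186881 q [ 0.24  0.59 -0.12  1.67  0.09  0.88 -1.19]
```

Lifted; the wrist force of about 6.2 N fits 0.63 kg. Now tilting it one way, back to level and measuring.

>>> move_arm([
  [[0,0,0],[-0.05,0.166,0]],
  [[0,0,0],[-0.1,0.332,0]],
  [[0,0,0],[-0.15,0.5,0]],
  [[0,0,0],[-0.15,0.5,0]],
  [[0,0,0],[-0.15,0.5,0]],
  [[0,0,0],[-0.15,0.5,0]],
  [[0,0,0],[-0.15,0.5,0]],
  [[0,0,0],[-0.15,0.5,0]],
  [[0,0,0],[-0.15,0.5,0]],
])

```text
clock: 6.08
position: [0.6001, -0.1569, 0.1875]
tool_rot: [3.141, 0.522, 0.29]
force: [-0.2, 0.7, -7.8]
grip_width: 0.0427
```

```bash
python3 -c "
from h import *
st(.291)"
```

```text
6.08 [ 0.6001 -0.1569  0.1875] [3.141 0.522 0.29 ] F [-0.24  0.68 -7.82] M [ 0.381 -1.2   -0.031] My -1.258 0.04272509631279016 q [ 0.08  0.84 -0.02  1.29  0.19  1.51 -1.27]
```

>>> move_arm([
  [[0,0,0],[0.05,-0.166,0]],
  [[0,0,0],[0.1,-0.332,0]],
  [[0,0,0],[0.15,-0.5,0]],
  [[0,0,0],[0.15,-0.5,0]],
  [[0,0,0],[0.15,-0.5,0]],
  [[0,0,0],[0.15,-0.5,0]],
  [[0,0,0],[0.15,-0.5,0]],
])

```text
clock: 6.95
position: [0.6005, -0.1561, 0.1867]
tool_rot: [-3.141, 0.002, 0.292]
force: [0.3, -0.3, -5.9]
grip_width: 0.0431
```

```bash
python3 -c "
from h import *
st(.291)"
```

```text
6.95 [ 0.6005 -0.1561  0.1867] [-3.141e+00  2.000e-03  2.920e-01] F [ 0.27 -0.27 -5.86] M [-0.185  0.538  0.01 ] My 0.569 0.04305490625134747 q [ 0.24  0.59 -0.12  1.67  0.09  0.88 -1.2 ]
```

>>> move_arm([
  [[0,0,0],[0.05,-0.166,0]],
  [[0,0,0],[0.1,-0.332,0]],
  [[0,0,0],[0.15,-0.5,0]],
  [[0,0,0],[0.15,-0.5,0]],
  [[0,0,0],[0.15,-0.5,0]],
  [[0,0,0],[0.15,-0.5,0]],
  [[0,0,0],[0.15,-0.5,0]],
  [[0,0,0],[0.15,-0.5,0]],
  [[0,0,0],[0.15,-0.5,0]],
])

```text
clock: 8.07
position: [0.6003, -0.1565, 0.1874]
tool_rot: [-3.141, -0.522, 0.291]
force: [0.2, -1.0, -7.5]
grip_width: 0.0429
```

```bash
python3 -c "
from h import *
st(.291)"
```

```text
8.07 [ 0.6003 -0.1565  0.1874] [-3.141 -0.522  0.291] F [ 0.24 -1.04 -7.5 ] M [-0.421  1.436 -0.04 ] My 1.497 0.042919456379303056 q [ 0.67  0.52 -0.5   2.01 -0.17  0.22 -0.84]
```

>>> move_arm([
  [[0,0,0],[-0.05,0.166,0]],
  [[0,0,0],[-0.1,0.332,0]],
  [[0,0,0],[-0.15,0.5,0]],
  [[0,0,0],[-0.15,0.5,0]],
  [[0,0,0],[-0.15,0.5,0]],
  [[0,0,0],[-0.15,0.5,0]],
  [[0,0,0],[-0.15,0.5,0]],
])

```text
clock: 8.95
position: [0.5996, -0.1575, 0.1874]
tool_rot: [-3.141, -0.001, 0.29]
force: [-0.6, -0.5, -6.2]
grip_width: 0.043
```

```bash
python3 -c "
from h import *
st(.291)"
```

```text
8.95 [ 0.5996 -0.1575  0.1874] [-3.141e+00 -1.000e-03  2.900e-01] F [-0.57 -0.45 -6.22] M [-0.132  0.506 -0.017] My 0.523 0.04299359500206625 q [ 0.2   0.59 -0.06  1.68  0.04  0.88 -1.15]
```

Readings are noisier than expected, so I'll sample for longer while level and also look at the housing in the grip.

```bash
cat >> h.py <<'E'
def samp(yaw,n=12):
    d=np.array([-np.sin(yaw),np.cos(yaw),0]);L=[]
    for i in range(n):
        f=grab_frame("wrist");o=observe();L.append([o["moment"]@d,*o["moment"],*o["force"],o["tool_rot"][1]*100,*(o["joint_efforts"][[1,3,5]])])
    L=np.array(L);print(round(o["clock"],2),"My",np.round(L[:,0],3).tolist());print("mean",np.round(L.mean(0),3),"sd",np.round(L.std(0),3))
    return f
E
python3 -c "
from h import *
f=samp(.291)
cv2.imwrite('pics/w2.png',f['frame'][:,:,::-1])"
```

```text
9.55 My [-0.296, -0.016, 0.386, -0.541, 0.511, -0.383, 0.082, 0.277, -0.501, 0.559, -0.431, 0.157]
mean [-1.6000e-02 -6.0000e-03 -1.9000e-02  6.0000e-03  3.9000e-02  9.6000e-02
 -5.8220e+00 -2.6000e-02 -9.9195e+01 -3.5193e+01 -1.9000e-02] sd [0.386 0.124 0.367 0.023 1.137 0.323 0.85  0.025 0.112 0.037 0.014]
```

View pics/w2.png

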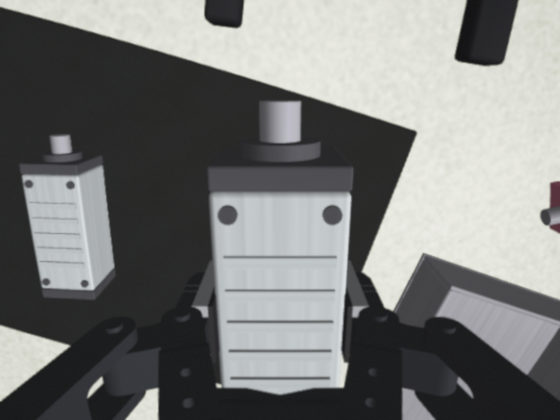

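The wrist rings with an undamped oscillation, so I need averaged or sinusoid-fitted level readings. The housing sits straight in the jaws. I'll repeat the other tilt with longer sampling.

>>> move_arm([
  [[0,0,0],[-0.05,0.166,0]],
  [[0,0,0],[-0.1,0.332,0]],
  [[0,0,0],[-0.15,0.5,0]],
  [[0,0,0],[-0.15,0.5,0]],
  [[0,0,0],[-0.15,0.5,0]],
  [[0,0,0],[-0.15,0.5,0]],
  [[0,0,0],[-0.15,0.5,0]],
  [[0,0,0],[-0.1,0.332,0]],
  [[0,0,0],[-0.05,0.166,0]],
  [[0,0,0],[0,0,0]],
  [[0,0,0],[0,0,0]],
  [[0,0,0],[0,0,0]],
])

```text
clock: 11.05
position: [0.6003, -0.1568, 0.1879]
tool_rot: [-3.142, 0.001, 0.291]
force: [-0.5, -0.7, -5.3]
grip_width: 0.0431
```

```bash
cat >> h.py <<'E'
def samp2(yaw,n=24,save=None):
    d=np.array([-np.sin(yaw),np.cos(yaw),0]);L=[];t=[]
    for i in range(n):
        f=grab_frame("wrist");o=observe();t.append(o["clock"]);L.append([o["moment"]@d,*o["force"],o["tool_rot"][1]*100,*(o["joint_efforts"][[1,3,5]])])
    L=np.array(L);t=np.array(t)
    best=None
    for w in np.arange(1,63,.25):
        A=np.c_[np.ones(n),np.cos(w*t),np.sin(w*t)]; c,_,_,_=np.linalg.lstsq(A,L[:,0],rcond=None); r=np.std(L[:,0]-A@c)
        if best is None or r<best[0]: best=(r,w,c[0],np.hypot(c[1],c[2]))
    print(round(t[-1],2),"fit My offs",round(best[2],3),"res",round(best[0],3),"w",best[1],"amp",round(best[3],3))
    print("My",np.round(L[:,0],2).tolist());print("mean",np.round(L.mean(0),3),"sd",np.round(L.std(0),3))
E
python3 -c "
from h import *
st(.291);samp2(.291)"
```

```text
11.05 [ 0.6003 -0.1568  0.1879] [-3.142e+00  1.000e-03  2.910e-01] F [-0.52 -0.68 -5.26] M [ 0.028 -0.208  0.02 ] My -0.207 0.04311474066693237 q [ 0.2   0.59 -0.06  1.67  0.04  0.88 -1.16]
12.25 fit My offs 0.005 res 0.026 w 51.75 amp 0.563
My [0.31, -0.49, 0.57, -0.4, 0.2, 0.16, -0.4, 0.58, -0.58, 0.35, -0.13, -0.2, 0.48, -0.61, 0.49, -0.28, 0.02, 0.31, -0.5, 0.55, -0.4, 0.16, 0.12, -0.36]
mean [-2.0000e-03  2.2000e-02  2.1700e-01 -5.8580e+00  4.3000e-02 -9.9431e+01
 -3.5239e+01  1.5000e-02] sd [0.397 1.185 0.568 0.74  0.052 0.591 0.151 0.025]
```

```bash
python3 -c "
import numpy as np
y=np.array([-0.296, -0.016, 0.386, -0.541, 0.511, -0.383, 0.082, 0.277, -0.501, 0.559, -0.431, 0.157]);t=np.arange(12)*.05
for w in (51,51.5,51.75,52,52.5):
  A=np.c_[np.ones(12),np.cos(w*t),np.sin(w*t)];c=np.linalg.lstsq(A,y,rcond=None)[0];print(w,c[0],np.std(y-A@c))"
```

```text
51 0.0016898761203360908 0.01906847764085354
51.5 -0.005079189094266895 0.046103859663899245
51.75 -0.008464861870660987 0.06280111428250384
52 -0.011777920031207234 0.07932331434709684
52.5 -0.018020243859719225 0.1108089737033652
```

Both level readings fit the same offset (0.002 and 0.005 N·m), so the right housing is sound. Setting it back gently.

>>> move_arm([
  [[0,0,-25],[0,0,0]],
  [[0,0,-65],[0,0,0]],
  [[0,0,-105],[0,0,0]],
  [[0,0,-130],[0,0,0]],
  [[0,0,-140],[0,0,0]],
  [[0,0,-144],[0,0,0]],
  [[0,0,-146],[0,0,0]],
  [[0,0,-148],[0,0,0]],
  [[0,0,-149],[0,0,0]],
  [[0,0,-150],[0,0,0]],
  [[0,0,-150],[0,0,0]],
  [[0,0,-150],[0,0,0]],
])

```text
clock: 13.75
position: [0.6004, -0.1568, 0.0378]
tool_rot: [3.141, -0.0, 0.291]
force: [-3.1, 0.5, 6.3]
grip_width: 0.0428
```

```bash
python3 -c "
from h import *
st(.291)"
```

```text
13.75 [ 0.6004 -0.1568  0.0378] [ 3.141 -0.     0.291] F [-3.07  0.53  6.26] M [ 0.313  0.718 -0.034] My 0.598 0.04283343569251833 q [ 0.2   0.8  -0.05  1.74  0.07  0.6  -1.18]
```

>>> move_arm([
  [[0,0,0],[0,0,0]],
  [[0,0,0],[0,0,0]],
  [[0,0,0],[0,0,0]],
  [[0,0,0],[0,0,0]],
], jaw=85)

```text
clock: 14.25
position: [0.6002, -0.1568, 0.0373]
tool_rot: [3.142, -0.0, 0.291]
force: [-0.4, 0.5, -0.5]
grip_width: 0.085
```

>>> move_arm([
  [[0,0,25],[0,0,0]],
  [[0,0,70],[0,0,0]],
  [[0,0,120],[0,0,0]],
  [[-35,70,120],[0,0,-0.02]],
  [[-72,152,120],[0,0,-0.035]],
  [[-72,152,120],[0,0,-0.035]],
  [[-72,152,120],[0,0,-0.035]],
  [[-72,152,120],[0,0,-0.035]],
])

```text
clock: 15.25
position: [0.5285, -0.0052, 0.1575]
tool_rot: [3.141, -0.0, 0.256]
force: [0.0, -0.5, -0.3]
grip_width: 0.0846
```

```bash
python3 -c "
from h import *
wrist('w3',[.527,-.005,.256])"
```

```text
clock 15.25 [ 0.5285 -0.0052  0.1575] [ 3.1412e+00 -4.0000e-04  2.5570e-01] q [-0.06  0.5  -0.06  1.94  0.05  0.7  -1.46]
0.83 [33.2, 172.1]
0.72 [272.6, 199.6]
0.7 [517.0, 161.4]
fit [ 0.526  -0.0029  0.2585] 0.027335085845724142
```

View pics/w3.png

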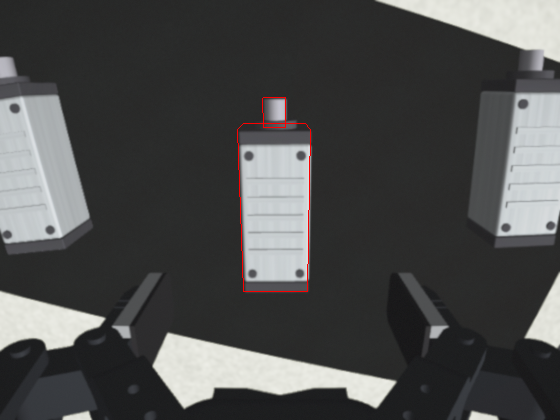

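The middle housing is centred at (273,200), with the fit giving (0.526, −0.003, 0.258). The right one stands upright at (520,160).

>>> move_arm([
  [[-2,2,-50],[0,0,0]],
  [[-2,2,-90],[0,0,0]],
  [[-2,2,-112],[0,0,0]],
  [[-2,2,-120],[0,0,0]],
  [[-2,2,-120],[0,0,0]],
  [[-2,2,-120],[0,0,0]],
])

```text
clock: 16.1
position: [0.5267, -0.003, 0.0382]
tool_rot: [3.141, -0.001, 0.255]
force: [0.2, -0.5, 0.3]
grip_width: 0.085
```

>>> move_arm([
  [[0,0,0],[0,0,0]],
  [[0,0,0],[0,0,0]],
  [[0,0,0],[0,0,0]],
  [[0,0,0],[0,0,0]],
  [[0,0,0],[0,0,0]],
  [[0,0,0],[0,0,0]],
], jaw=20)

```text
clock: 16.85
position: [0.5263, -0.0027, 0.0379]
tool_rot: [3.141, -0.001, 0.256]
force: [-4.0, 1.1, 13.2]
grip_width: 0.0428
```

>>> move_arm([
  [[0,0,10],[0,0,0]],
  [[0,0,30],[0,0,0]],
  [[0,0,70],[0,0,0]],
  [[0,0,110],[0,0,0]],
  [[0,0,140],[0,0,0]],
  [[0,0,150],[0,0,0]],
  [[0,0,150],[0,0,0]],
])

```text
clock: 17.73
position: [0.526, -0.0028, 0.1871]
tool_rot: [3.142, -0.0, 0.256]
force: [-0.4, 0.2, -6.5]
grip_width: 0.0429
```

```bash
python3 -c "
from h import *
st(.2585)"
```

```text
17.73 [ 0.526  -0.0028  0.1871] [ 3.142 -0.     0.256] F [-0.42  0.24 -6.55] M [ 0.018  0.063 -0.05 ] My 0.056 0.042935662888952945 q [-0.06  0.46 -0.06  1.93  0.04  0.76 -1.46]
```

>>> move_arm([
  [[10,0,20],[-0.044,0.168,0]],
  [[30,0,40],[-0.088,0.337,0]],
  [[50,0,60],[-0.132,0.505,0]],
  [[50,0,60],[-0.132,0.505,0]],
  [[50,0,60],[-0.132,0.505,0]],
  [[50,0,60],[-0.132,0.505,0]],
  [[50,0,60],[-0.132,0.505,0]],
  [[50,0,60],[-0.132,0.505,0]],
  [[50,0,60],[-0.088,0.337,0]],
  [[50,0,60],[-0.044,0.168,0]],
  [[50,0,60],[0,0,0]],
  [[50,0,60],[0,0,0]],
])

```text
clock: 19.23
position: [0.5745, -0.0039, 0.2486]
tool_rot: [3.141, -0.002, 0.254]
force: [-0.7, -0.6, -6.1]
grip_width: 0.0427
```

```bash
python3 -c "
from h import *
st(.256);samp2(.256,20)"
```

```text
19.23 [ 0.5745 -0.0039  0.2486] [ 3.141e+00 -2.000e-03  2.540e-01] F [-0.68 -0.62 -6.11] M [-0.173  0.405  0.026] My 0.436 0.04268699174801115 q [-0.06  0.45 -0.06  1.75  0.03  0.95 -1.44]
20.23 fit My offs 0.017 res 0.06 w 42.0 amp 0.058
My [0.25, 0.05, -0.14, 0.06, 0.02, -0.08, 0.03, -0.03, -0.0, 0.02, 0.03, -0.04, 0.06, 0.05, 0.03, 0.0, -0.01, 0.03, 0.04, 0.0]
mean [ 1.9000e-02 -3.1000e-02  1.8000e-02 -6.4420e+00  9.6000e-02 -8.8784e+01
 -3.7185e+01 -6.9000e-02] sd [0.072 0.579 0.407 0.514 0.084 1.242 0.884 0.361]
```

>>> move_arm([
  [[0,0,0],[0.044,-0.168,0]],
  [[0,0,0],[0.088,-0.337,0]],
  [[0,0,0],[0.132,-0.505,0]],
  [[0,0,0],[0.132,-0.505,0]],
  [[0,0,0],[0.132,-0.505,0]],
  [[0,0,0],[0.132,-0.505,0]],
  [[0,0,0],[0.132,-0.505,0]],
  [[0,0,0],[0.132,-0.505,0]],
])

```text
clock: 21.22
position: [0.5763, -0.0024, 0.2472]
tool_rot: [-3.141, -0.521, 0.256]
force: [-0.1, -0.8, -6.6]
grip_width: 0.0429
```

>>> move_arm([
  [[0,0,0],[-0.044,0.168,0]],
  [[0,0,0],[-0.088,0.337,0]],
  [[0,0,0],[-0.132,0.505,0]],
  [[0,0,0],[-0.132,0.505,0]],
])

```text
clock: 21.72
position: [0.5776, -0.0014, 0.2466]
tool_rot: [-3.142, 0.001, 0.258]
force: [1.4, 0.4, -7.0]
grip_width: 0.0429
```

```bash
python3 -c "
from h import *
st(.256);samp2(.256,20)"
```

```text
21.73 [ 0.5776 -0.0014  0.2466] [-3.142e+00  1.000e-03  2.580e-01] F [ 1.4   0.39 -7.03] M [ 0.035  0.123 -0.03 ] My 0.11 0.042915309931640694 q [-0.1   0.46  0.    1.74 -0.    0.95 -1.41]
22.72 fit My offs 0.01 res 0.029 w 58.0 amp 0.038
My [-0.04, 0.04, 0.02, 0.05, -0.05, -0.02, -0.03, 0.01, -0.04, 0.06, -0.02, 0.03, 0.06, -0.04, 0.08, 0.01, 0.06, -0.02, 0.06, -0.04]
mean [ 9.0000e-03  6.2000e-02 -1.2400e-01 -6.4440e+00 -1.0400e-01 -8.7261e+01
 -3.7750e+01  8.1000e-02] sd [0.041 0.483 0.574 0.544 0.096 0.897 0.916 0.428]
```

The middle housing reads 0.02 and 0.01 N·m, so no change and it's sound. Returning it to its place.

>>> move_arm([
  [[-25,0,-45],[0,0,0]],
  [[-50,0,-90],[0,0,0]],
  [[-50,0,-140],[0,0,0]],
  [[-50,0,-180],[0,0,0]],
  [[-50,0,-197],[0,0,0]],
  [[-50,0,-203],[0,0,0]],
  [[-50,0,-206],[0,0,0]],
  [[-50,0,-208],[0,0,0]],
  [[-50,0,-209],[0,0,0]],
  [[-50,0,-210],[0,0,0]],
  [[-50,0,-210],[0,0,0]],
  [[-50,0,-210],[0,0,0]],
])

```text
clock: 24.22
position: [0.5265, -0.0027, 0.038]
tool_rot: [3.141, -0.001, 0.256]
force: [-2.1, 0.5, 5.5]
grip_width: 0.043
```

```bash
python3 -c "
from h import *
st(.256)"
```

```text
24.23 [ 0.5265 -0.0027  0.038 ] [ 3.141e+00 -1.000e-03  2.560e-01] F [-2.15  0.53  5.51] M [-0.034  0.593 -0.009] My 0.582 0.042958478712665574 q [-0.1   0.71 -0.01  2.    0.01  0.44 -1.43]
```

>>> move_arm([
  [[0,0,0],[0,0,0]],
  [[0,0,0],[0,0,0]],
  [[0,0,0],[0,0,0]],
  [[0,0,0],[0,0,0]],
], jaw=85)

```text
clock: 24.72
position: [0.5262, -0.0028, 0.0373]
tool_rot: [3.142, -0.0, 0.256]
force: [-0.5, 0.4, 0.2]
grip_width: 0.0846
```

>>> move_arm([
  [[0,0,25],[0,0,0]],
  [[0,0,70],[0,0,0]],
  [[0,0,120],[0,0,0]],
  [[-5,60,120],[0,0,0.05]],
  [[-10,120,120],[0,0,0.08]],
  [[-15,171,120],[0,0,0.11]],
  [[-15,171,120],[0,0,0.11]],
  [[-15,171,120],[0,0,0.11]],
  [[-15,171,120],[0,0,0.11]],
])

```text
clock: 25.85
position: [0.5114, 0.1669, 0.1573]
tool_rot: [3.141, 0.0, 0.364]
force: [0.2, -0.0, 0.3]
grip_width: 0.0854
```

```bash
python3 -c "
from h import *
wrist('w4',[.511,.168,.365])"
```

```text
clock 25.85 [0.5114 0.1669 0.1573] [3.1412e+00 2.0000e-04 3.6370e-01] q [-0.4   0.52 -0.04  1.92  0.03  0.71 -1.66]
0.82 [274.3, 197.2]
0.75 [500.9, 253.7]
fit [0.5106 0.1699 0.3706] 0.02383034318163114
```

View pics/w4.png

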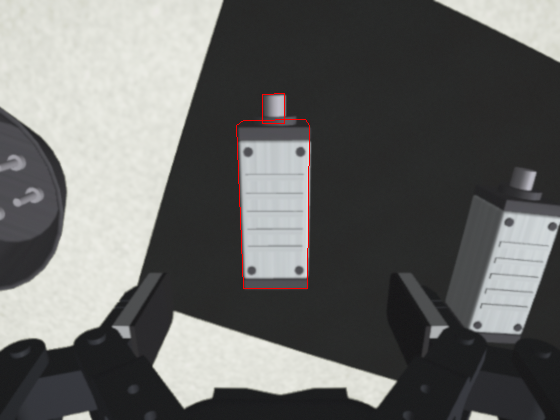

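The left housing is centred at (274,200), with a fit of (0.511, 0.170, 0.371). The middle one stands upright at (510,255). Grasping the left one and testing it the same way.

>>> move_arm([
  [[-1,3,-50],[0,0,0.006]],
  [[-1,3,-90],[0,0,0.006]],
  [[-1,3,-112],[0,0,0.006]],
  [[-1,3,-120],[0,0,0.006]],
  [[-1,3,-120],[0,0,0.006]],
  [[-1,3,-120],[0,0,0.006]],
])

```text
clock: 26.7
position: [0.5107, 0.1713, 0.0383]
tool_rot: [-3.142, -0.001, 0.371]
force: [0.3, 0.2, 0.3]
grip_width: 0.0851
```

>>> move_arm([
  [[0,0,0],[0,0,0]],
  [[0,0,0],[0,0,0]],
  [[0,0,0],[0,0,0]],
  [[0,0,0],[0,0,0]],
  [[0,0,0],[0,0,0]],
  [[0,0,0],[0,0,0]],
], jaw=20)

```text
clock: 27.45
position: [0.5104, 0.1712, 0.0379]
tool_rot: [3.141, -0.001, 0.372]
force: [-2.2, -1.6, 13.6]
grip_width: 0.0428
```

>>> move_arm([
  [[0,0,10],[0,0,0]],
  [[0,0,30],[0,0,0]],
  [[10,0,70],[0,0,0]],
  [[30,0,110],[0,0,0]],
  [[40,0,160],[0,0,0]],
  [[50,0,210],[0,0,0]],
  [[50,0,210],[0,0,0]],
  [[50,0,210],[0,0,0]],
])

```text
clock: 28.45
position: [0.5593, 0.171, 0.2466]
tool_rot: [-3.141, 0.002, 0.372]
force: [-1.4, 0.5, -6.6]
grip_width: 0.0424
```

```bash
python3 -c "
from h import *
st(.37);samp2(.37,8)"
```

```text
28.45 [0.5593 0.171  0.2466] [-3.141e+00  2.000e-03  3.720e-01] F [-1.37  0.53 -6.56] M [-0.004  0.045 -0.021] My 0.043 0.04241685841749412 q [-0.37  0.47 -0.04  1.72  0.02  0.96 -1.62]
28.85 fit My offs 0.001 res 0.006 w 33.5 amp 0.026
My [0.03, 0.01, -0.02, 0.01, 0.03, -0.02, -0.02, 0.01]
mean [ 2.0000e-03  1.7100e-01  1.3200e-01 -5.7270e+00  1.8600e-01 -8.9971e+01
 -3.7547e+01  7.0000e-03] sd [0.019 0.459 0.53  0.635 0.066 0.833 0.385 0.004]
```

>>> move_arm([
  [[0,0,0],[-0.063,0.163,0]],
  [[0,0,0],[-0.126,0.325,0]],
  [[0,0,0],[-0.189,0.487,0]],
  [[0,0,0],[-0.189,0.487,0]],
  [[0,0,0],[-0.189,0.487,0]],
  [[0,0,0],[-0.189,0.487,0]],
  [[0,0,0],[-0.189,0.487,0]],
  [[0,0,0],[-0.189,0.487,0]],
  [[0,0,0],[-0.126,0.325,0]],
  [[0,0,0],[-0.063,0.163,0]],
  [[0,0,0],[0,0,0]],
  [[0,0,0],[0,0,0]],
])

```text
clock: 30.35
position: [0.5587, 0.1703, 0.2485]
tool_rot: [3.141, -0.002, 0.371]
force: [0.1, -0.8, -5.4]
grip_width: 0.0425
```

```bash
python3 -c "
from h import *
st(.37);samp2(.37,18)"
```

```text
30.35 [0.5587 0.1703 0.2485] [ 3.141e+00 -2.000e-03  3.710e-01] F [ 0.07 -0.83 -5.36] M [-0.003  0.125  0.022] My 0.118 0.04249180477947397 q [-0.37  0.46 -0.04  1.72  0.02  0.96 -1.62]
31.25 fit My offs 0.066 res 0.025 w 55.25 amp 0.036
My [0.07, -0.01, 0.05, 0.07, 0.05, 0.05, 0.02, 0.13, 0.04, 0.12, 0.03, 0.09, 0.08, 0.04, 0.09, 0.07, 0.13, 0.07]
mean [ 6.6000e-02  4.4000e-02  1.7000e-01 -5.8900e+00  9.0000e-02 -9.0182e+01
 -3.7188e+01 -1.6100e-01] sd [0.037 0.43  0.477 0.365 0.068 1.242 0.979 0.376]
```

>>> move_arm([
  [[0,0,0],[0.063,-0.163,0]],
  [[0,0,0],[0.126,-0.325,0]],
  [[0,0,0],[0.189,-0.487,0]],
  [[0,0,0],[0.189,-0.487,0]],
  [[0,0,0],[0.189,-0.487,0]],
  [[0,0,0],[0.189,-0.487,0]],
  [[0,0,0],[0.189,-0.487,0]],
  [[0,0,0],[0.189,-0.487,0]],
  [[0,0,0],[0.126,-0.325,0]],
  [[0,0,0],[0.063,-0.163,0]],
  [[0,0,0],[0,0,0]],
  [[0,0,0],[0,0,0]],
])

```text
clock: 32.75
position: [0.5615, 0.172, 0.2466]
tool_rot: [-3.141, 0.001, 0.372]
force: [-0.5, -0.6, -6.5]
grip_width: 0.0428
```

```bash
python3 -c "
from h import *
st(.37);samp2(.37,18)"
```

```text
32.75 [0.5615 0.172  0.2466] [-3.141e+00  1.000e-03  3.720e-01] F [-0.53 -0.57 -6.47] M [ 0.103 -0.083 -0.018] My -0.114 0.042834951993293326 q [-0.35  0.47 -0.07  1.71  0.04  0.96 -1.63]
33.65 fit My offs -0.072 res 0.033 w 62.75 amp 0.323
My [-0.1, 0.04, -0.11, -0.07, -0.04, -0.05, -0.09, -0.05, -0.11, 0.0, -0.13, -0.03, -0.11, -0.05, -0.17, -0.06, -0.13, -0.02]
mean [-7.1000e-02 -6.3000e-02  4.8000e-02 -5.6990e+00 -1.2200e-01 -8.8847e+01
 -3.7792e+01  1.7500e-01] sd [0.052 0.722 0.558 0.412 0.098 0.951 1.004 0.473]
```

The left housing's level moment went from +0.066 to −0.071 N·m, a change of 0.137, so this is the loose one. Carrying it to the bin, aligned with the bin's long axis.

>>> move_arm([
  [[-20,-50,0],[0,0,-0.05]],
  [[-30,-100,0],[0,0,-0.1]],
  [[-40,-155,0],[0,0,-0.15]],
  [[-50,-210,0],[0,0,-0.2]],
  [[-60,-265,0],[0,0,-0.25]],
  [[-65,-320,0],[0,0,-0.3]],
  [[-70,-375,0],[0,0,-0.35]],
  [[-80,-430,0],[0,0,-0.4]],
  [[-90,-490,0],[0,0,-0.42]],
  [[-97,-530,0],[0,0,-0.42]],
  [[-97,-549,0],[0,0,-0.42]],
  [[-97,-549,0],[0,0,-0.42]],
])

```text
clock: 35.15
position: [0.463, -0.3786, 0.247]
tool_rot: [3.142, 0.0, -0.05]
force: [2.3, 1.3, -6.1]
grip_width: 0.0429
```

>>> move_arm([
  [[0,0,-50],[0,0,0]],
  [[0,0,-80],[0,0,0]],
  [[0,0,-100],[0,0,0]],
  [[0,0,-100],[0,0,0]],
  [[0,0,-100],[0,0,0]],
])

```text
clock: 35.78
position: [0.4639, -0.3774, 0.1483]
tool_rot: [3.141, -0.001, -0.047]
force: [0.5, 0.6, -5.0]
grip_width: 0.0426
```

```bash
python3 -c "
from h import *
o=observe();st(-.05)
f=grab_frame('wrist');f['T']=wristT(f,o)
im=f['frame'].copy()
for s,z in ((0,.06),(.008,.06),(.008,.004)):
    q=box(.22-s,.17-s,0,z);c,sn=np.cos(-.05),np.sin(-.05);R=np.array([[c,-sn,0],[sn,c,0],[0,0,1]]);q=q@R.T+[.4634,-.3777,0]
    u=proj(f,q[[0,2,6,4]]);cv2.polylines(im,[u.astype(np.int32)],True,(255,0,0),1)
cv2.imwrite('pics/w5.png',im[:,:,::-1])
g=grab_frame('top');cv2.imwrite('pics/t5.png',g['frame'][100:320,160:480,::-1].repeat(2,0).repeat(2,1))
"
```

```text
35.77 [ 0.4639 -0.3774  0.1483] [ 3.141e+00 -1.000e-03 -4.700e-02] F [ 0.49  0.6  -5.01] M [ 0.042 -0.631 -0.029] My -0.628 0.042553558309210454 q [ 0.49  0.62  0.13  1.77 -0.11  0.76 -0.94]
```

View pics/w5.png

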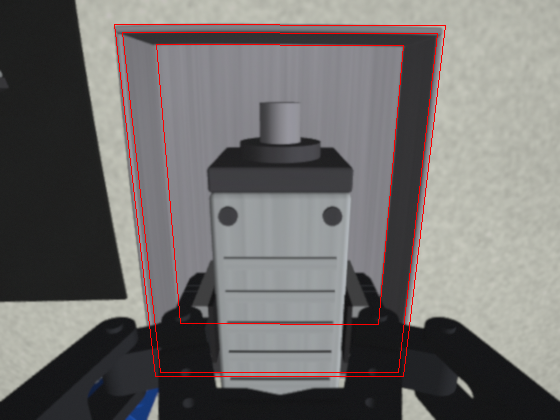

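View pics/t5.png

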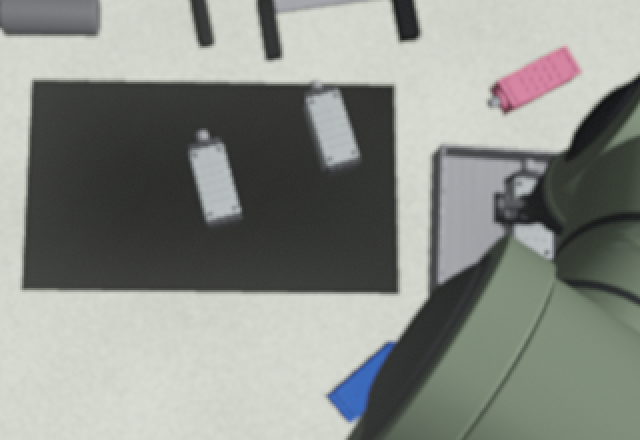

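The model bin overlay matches the rim, and the housing is centred over the floor with room all round. Both sound housings stand on the mat in the top view. Lowering gently.

>>> move_arm([
  [[0,0,-25],[0,0,0]],
  [[0,0,-55],[0,0,0]],
  [[0,0,-80],[0,0,0]],
  [[0,0,-95],[0,0,0]],
  [[0,0,-102],[0,0,0]],
  [[0,0,-105],[0,0,0]],
  [[0,0,-107],[0,0,0]],
  [[0,0,-108],[0,0,0]],
  [[0,0,-109],[0,0,0]],
  [[0,0,-109],[0,0,0]],
  [[0,0,-109],[0,0,0]],
])

```text
clock: 37.25
position: [0.4632, -0.3778, 0.0384]
tool_rot: [-3.142, -0.0, -0.048]
force: [-1.9, -0.3, -4.6]
grip_width: 0.0428
```

```bash
python3 -c "
from h import *
st(-.05);samp2(-.05,4)"
```

```text
37.25 [ 0.4632 -0.3778  0.0384] [-3.142 -0.    -0.048] F [-1.93 -0.32 -4.62] M [-0.047  0.088 -0.001] My 0.085 0.04284133662956506 q [ 0.52  0.78  0.1   1.81 -0.13  0.56 -0.92]
37.45 fit My offs 0.027 res 0.001 w 40.75 amp 0.655
My [-0.6, 0.48, 0.25, -0.62]
mean [-1.25000e-01 -3.89000e-01  2.12000e-01 -5.88500e+00 -3.00000e-03
 -1.04135e+02 -2.39980e+01 -1.70000e-02] sd [0.494 1.265 0.648 0.702 0.004 0.01  0.008 0.008]
```

It still carries its full weight, so it isn't touching yet. I'll lower a little at a time.

>>> move_arm([
  [[0,0,-0.4],[0,0,0]],
  [[0,0,-0.8],[0,0,0]],
  [[0,0,-1.0],[0,0,0]],
  [[0,0,-1.0],[0,0,0]],
])

```text
clock: 37.95
position: [0.4632, -0.3778, 0.038]
tool_rot: [3.142, -0.0, -0.048]
force: [-4.0, 3.4, 11.6]
grip_width: 0.0427
```

```bash
python3 -c "
from h import *
st(-.05);samp2(-.05,4)"
```

```text
37.95 [ 0.4632 -0.3778  0.038 ] [ 3.142 -0.    -0.048] F [-4.03  3.43 11.56] M [ 0.698  0.864 -0.026] My 0.898 0.042731687655962254 q [ 0.52  0.78  0.1   1.81 -0.13  0.56 -0.92]
38.15 fit My offs 0.88 res 0.0 w 49.25 amp 0.068
My [0.89, 0.83, 0.95, 0.83]
mean [ 8.7400e-01 -3.9380e+00  4.1260e+00  1.0849e+01 -2.5000e-02 -9.5821e+01
 -2.4002e+01 -1.6950e+00] sd [0.051 0.166 0.333 0.238 0.003 0.003 0.001 0.   ]
```

In contact with the bin floor. Releasing and retreating straight up.

>>> move_arm([
  [[0,0,0],[0,0,0]],
  [[0,0,0],[0,0,0]],
  [[0,0,0],[0,0,0]],
  [[0,0,0],[0,0,0]],
], jaw=85)

```text
clock: 38.65
position: [0.4632, -0.3778, 0.0373]
tool_rot: [3.142, -0.0, -0.048]
force: [0.4, 1.0, 0.4]
grip_width: 0.085
```

>>> move_arm([
  [[0,0,20],[0,0,0]],
  [[0,0,60],[0,0,0]],
  [[0,0,110],[0,0,0]],
  [[0,0,170],[0,0,0]],
  [[0,0,210],[0,0,0]],
  [[-50,-40,210],[0,0,0]],
  [[-90,-80,210],[0,0,0]],
  [[-130,-120,210],[0,0,0]],
  [[-170,-160,210],[0,0,0]],
  [[-200,-200,210],[0,0,0]],
  [[-200,-200,210],[0,0,0]],
  [[-200,-200,210],[0,0,0]],
])

```text
clock: 40.15
position: [0.2634, -0.5774, 0.2482]
tool_rot: [3.141, -0.001, -0.048]
force: [0.2, 1.3, 0.1]
grip_width: 0.0852
```

```bash
python3 - <<'E'
from h import *
st(0)
ft=grab_frame("top"); mt=outline_of("housing_a","top"); cv2.imwrite("pics/t6.png",ft["frame"][100:330,160:500,::-1].repeat(2,0).repeat(2,1))
fs=grab_frame("side"); cv2.imwrite("pics/s6.png",cv2.resize(fs["frame"][100:300,170:420,::-1],None,fx=3,fy=3))
for m in mt: print(m["score"],m["pixel"],m["pixels"].sum())
for p in ([.527,-.005,.256],[.600,-.158,.29],[.463,-.378,-.05]):
    c=proj(ft,[[p[0],p[1],.03]])[0]; a=min(mt,key=lambda q:np.hypot(*(np.array(q["pixel"])-c)))
    r=fit([(ft,a["pixels"]*1.)],p);print(c,np.round(r.x,4),r.fun)
E
```

```text
40.15 [ 0.2634 -0.5774  0.2482] [ 3.141e+00 -1.000e-03 -4.800e-02] F [0.24 1.34 0.12] M [ 0.028 -0.014  0.054] My -0.014 0.08517669827883519 q [ 0.92  0.55  0.2   1.59 -0.12  1.01 -0.46]
0.96 [324.9, 164.8] 903
0.94 [409.1, 217.2] 926
0.84 [424.7, 138.2] 775
0.76 [344.9, 287.5] 886
0.68 [267.7, 191.7] 751
[267.1697801 190.7466705] [ 0.526  -0.0043  0.2522] 0.08155792276964048
[325.10640569 164.67442478] [ 0.6001 -0.1584  0.2925] 0.04498892580287929
[409.23113093 216.65114574] [ 0.4627 -0.378  -0.0607] 0.06891198704103672
```

View pics/t6.png

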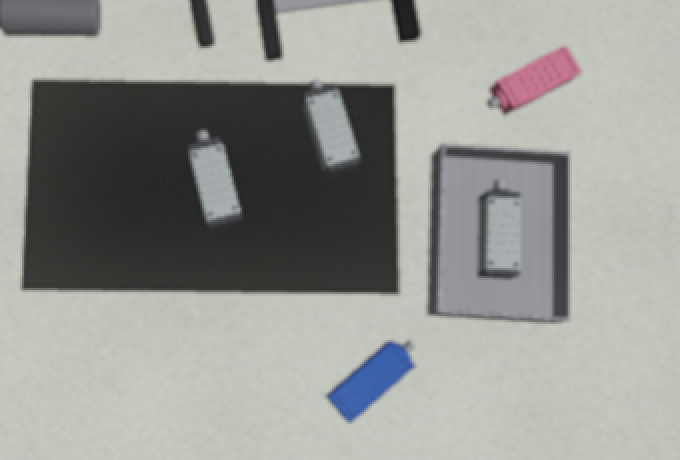

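View pics/s6.png

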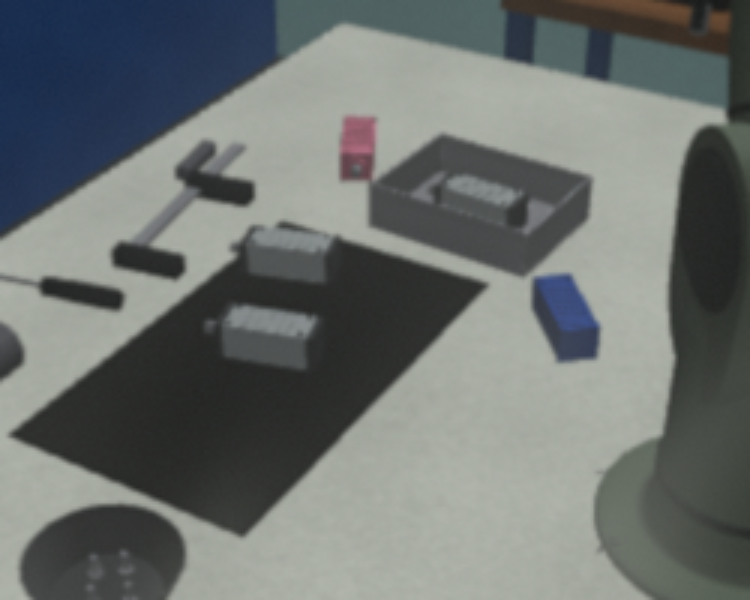

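The loose housing lies flat in the bin at (409,217) in the top view. The other two stand where they were, and the look-alikes are untouched.

```bash
python3 -c "
from workcell import *
print(job_done())"
```

```text
the job is handed in; nothing more can be done
None
```

The left housing on the mat was the loose one, and it now lies flat on its base in the middle of the bin. I lifted and tilted all three about 30° each way before deciding.

| Housing | Level moment after one tilt (N·m) | After the other tilt (N·m) | Result |
|---|---|---|---|
| Right | 0.005 | 0.002 | sound |
| Middle | 0.02 | 0.01 | sound |
| Left | +0.066 | −0.071 | loose (change of 0.137) |

- **Sound housings:** the right and middle ones were set back gently. The last top-camera fits put both within about 1 mm of where the same camera first had them, and they look upright in the top and side views.
- **Timing and contact:** the arm had finished and was clear of everything at about 40 s. The pink and blue look-alikes were not touched.
- **Checks that disagreed:** the wrist moment rang by about ±0.5 N·m on the right housing, so single readings there were useless and I used averages and fitted values. The first camera fits for that housing also disagreed by about 5 mm, which the wrist camera settled before I gripped it.

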